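Add a slotted check weight to the carrier on a balance and record it

TASK

Load the balance for its check: slide the larger of the two loose slotted discs sideways onto the stem of the weight carrier, on top of the disc already there, with its slot facing the opposite way to that disc's slot, and push it gently until it is fully home, the lower disc still home too. Then press the one large round key on the balance's front deck to record the weight. Set the disc down without dropping it, do not ram the stem, and leave the small disc and everything else on the bench where it is.

Things in the scene. Friction and masses are not known exactly. Their poses are not given: they have to be found in the camera images.
- balance: Fixed laboratory balance, 285 mm deep and 180 mm wide; a low key deck (top 42 mm above the bench) at its front, from 90 to 190 mm in front of the stem; behind it the housing, 65 mm high, with a square steel pan 160 mm wide, top 75 mm above the bench. Origin: on the bench under the stem. x: from its front to its back, z: up
- carrier: Weight carrier, screwed to the middle of the pan (does not move): round dark steel base 132 mm across, 8 mm thick, its top 83 mm above the bench; from its centre rises a steel stem 10 mm across with an eye 36 mm wide on top, 222 mm above the bench, too wide for a slot, so a disc can only come in from the side. Origin: as the balance's
- stem (a point): Point on the stem's axis at the height of the carrier base's top (83 mm above the bench)
- disc_low: Loose disc already home on the carrier, flat on its base: steel disc 130 mm across, 15 mm thick, two parallel flats 60 mm apart (so 130 long, 60 wide, round ends), 0.75 kg, slot 16 mm wide open at one round end and ending 5 mm past the centre. Its slot faces the balance's front, within 46 degrees. Its top is 98 mm above the bench. Origin: centre of underside. x: to the slot's open mouth
- disc_big: Disc to be added, flat on the bench: steel disc 130 mm across, 15 mm thick, two parallel flats 60 mm apart (so 130 long, 60 wide, round ends), 0.75 kg, slot 16 mm wide open at one round end and ending 5 mm past the centre. Home: stem at the slot's end, disc centre on the stem's axis. Centre of mass 4 mm from centre, away from the mouth. Origin: centre of underside. x: to the slot's open mouth
- disc_big_mouth (a point): Middle of the open end of the larger disc's slot: 65 mm from the disc's centre along its x, half-way up its thickness. Pushing the disc along over the lower one takes about 3 to 7 N, a little more to start it
- disc_small: The other loose disc, not needed: same thickness, flats and slot but only 90 mm long, 0.45 kg, flat on the bench. Origin: centre of underside. x: to the slot's open mouth
- record_key (a joint): The one large round black key (30 mm across, in a grey collar 46 mm across) on the front deck, 150 mm in front of the stem and 45 mm to the right as seen from the front (balance y = -45 mm): 0 m at rest, 0.006 m fully down, springs back; fully down takes about 5 N. Pressed counts from 0.0045 m
- record_key_top (a point): Middle of the key's top face, 60 mm above the bench at rest; it is pressed straight down
- flask: Bystander: glass conical flask, 116 mm high, 82 mm across the foot. Origin: under its centre
- tip_box: Bystander: green box with a clear lid, 85 x 120 x 72 mm. Origin: under its centre
- dishes: Bystander: stack of three round dishes, 92 mm across, 42 mm high. Origin: under its centre
- wrench: Bystander: steel open-ended wrench 170 mm long, lying flat
- beaker: Bystander: white beaker 68 mm across, 85 mm high. Origin: under its centre
- marker: Bystander: blue marker 125 mm long, 14 mm across, lying
Mind the look-alikes: they are no part of the job. Leave any green look-alike of the disc_big alone.

How it is judged:
On the way, in this order (a step that is already met when the one before it is completed fails the run):
1. the larger disc is fully home on the stem, flat on the lower disc, slot the opposite way (horizontal distance between disc_big and stem below 0.006 m and z of disc_big in the frame of disc_low between 0.0125 and 0.0175 m and angle between disc_big's own z axis and vertical below 0.05 rad and x of disc_big_mouth in the frame of disc_low below -0.056 m and horizontal distance between disc_low and stem below 0.007 m), for 0.2 s.
2. the record key is pressed while the disc is home (all of step 1 and value of joint record_key above 0.0045 m), for 0.05 s.
At the end, for the whole second after the job is handed in: The larger disc rests released on the lower disc, flat, centre within 6 mm of the stem axis, slot opposite to the lower one's (within 25 degrees); the lower disc is within 7 mm of the axis; the record key was pressed after that and is up again (all of step 1 and linear speed of disc_big below 0.02 m/s and angular speed of disc_big below 0.1 rad/s and value of joint record_key below 0.002 m); the robot touches nothing.
It fails at once if the larger disc is rammed against the stem (over 60 N) (contact force between disc_big and carrier above 60 N).
It fails at once if the larger disc is dropped onto the lower one (comes down on it faster than 0.4 m/s) (horizontal distance between disc_big and stem below 0.065 m and z of disc_big in the frame of disc_low between 0 and 0.035 m and linear speed of disc_big above 0.4 m/s).
It fails at once if the robot knocks the carrier (over 30 N) (contact force between the arm and carrier above 30 N).
It fails at once if the small disc is moved by more than 30 mm (distance of disc_small from where it was at the start of the episode above 0.03 m).
It fails at once if another thing on the bench is moved by more than 30 mm (distance of any of flask, tip_box, dishes, wrench, beaker, marker from where it was at the start of the episode above 0.03 m).
It also fails if it takes over 56 s, if anything falls off the work surface, if the arm or the gripper's body presses on something with over 40 N, if the wrist force passes 120 N, or if a joint passes its speed limit or range.

ROBOT

A 6-joint arm with a two-finger parallel gripper is mounted at the origin on the work surface. World frame = base frame: x ahead of the robot, y to its left, z up, the work surface at z = 0. Lengths are in m, angles in rad, forces in N, time in s.
With the tool pointing down it reaches from about 0.25 to 0.775 m from the base axis. Payload 4 kg.
Tool frame: the origin (TCP) lies midway between the tips of the shut fingers; the grasp point (between the pads) lies 19 mm behind it; z points along the fingers, x is the direction in which the jaws open and shut, and the axes are right-handed (so a half turn about z gives the same grasp; the last joint's range is limited). The gripper opens to 94 mm and grips with 3 to 60 N. Pads are 16 mm wide; open, the fingers measure 119 mm over their backs; the gripper's body (75 mm by 177 mm) begins 78 mm behind the grasp point.
Start: joints at [1.042, 0.087, 1.371, -0, 1.684, -0.103], TCP at [0.227, 0.501, 0.206] pointing down, gripper open.
Joint ranges: [-3.1, 3.1], [-0.76, 2.03], [0.27, 2.55], [-1.08, 4.22], [0.17, 2.65], [-2.57, 2.57]. Speed limits (rad/s): [2.79, 2.79, 3.14, 3.14, 3.14, 3.14].

INTERFACE

Orientations are given as [roll, pitch, yaw] about the fixed x, y, z axes, in that order (R = Rz(yaw) Ry(pitch) Rx(roll)).
In Python, from bench import robot gives the robot as it stands.
- The arm moves only by the shell command python3 -m handwheel 'ROWS'. ROWS is a JSON object of lists of equal length, an entry for each row: "delta_pos": the shift along the tool's x, y, z in mm, a list of three; "rotation": the turn, a rotation vector about the tool's x, y, z in rad, a list of three; "claw": the closure, from -1 (fully open) to 1 (shut). In form: {"delta_pos": [[tx, ty, tz], ...], "rotation": [[wx, wy, wz], ...], "claw": [claw, ...]}. A call has exactly 8 rows; each row shifts and turns the commanded pose from where the row before left it, along the tool's axes as they then stand; what a row does not reach is not made up. A row lasts 1/8 s, in which the tool goes at most 62.5 mm and 10.7 degrees, less where a joint would pass 70% of its speed; a pose out of reach is approached as far as the arm can. A call with a gripper value outside its range is refused whole. The fingers move at their own pace and stop on an object; the grip force is fixed at half the most. Time passes only in rows, so rows that do not move let the fingers close, or fill a call up. It gives the time, the measured TCP pose, the force and the opening at its end, in the units of the state.
- robot.get_obs(): the state, without advancing time (a new reading comes with each control period).
- robot.snapshot(name): name is "scene" or "top" or "wrist"; returns a dict with "color" (480x640x3 uint8, red, green, blue), "intrinsics" (3x3 intrinsics, pixels), "k1" (the pictures are not rectified: a ray, as slopes to the right and down, at radius r is drawn at 1 + k1 r^2 times it, then the intrinsics apply), "eye" and "rotation" of the camera in the world. Camera axes: x right, y down, z forward; pixel columns grow to the right and rows downward; lengths in m; the calibration is good to about 2 mm. A picture is of the moment at which its call begins. There is no depth.
- robot.close_job(): hands the job in, once; it reports no verdict.
The state is a dict: "time": time; "joint_positions": joint angles; "qvel": joint speeds; "joint_torque": joint torques, N m; "tool_pos": TCP position; "ee_rot": TCP orientation; "wrist_force": force on the tool from outside, world axes, zero at the start; "wrist_torque": the same for the moment, N m; "width": finger opening in m.
Only numpy, scipy, OpenCV 4.12 (cv2) and the standard library are available. Lean on these libraries where they do the work, as an engineer would, in place of code of your own. Each camera call takes 0.05 s, during which the arm holds its last target.

## Working session

There is one attempt and no reset: what is moved stays moved. The work goes in short steps, Python scripts to look and compute and a shell command to move; the robot and the scene stay as the last step left them, time stands still between calls to the robot, and variables do not carry over. Pictures are saved under pics/ and viewed, and the job is handed in when it is done.

```bash
ls; mkdir -p pics
cat > h.py <<'E'
import numpy as np, cv2
from bench import robot
def save(n,f):
    s=robot.snapshot(n); cv2.imwrite('pics/'+f+'.png',s['color'][:,:,::-1]); np.savez('pics/'+f+'.npz',**{k:np.array(v) for k,v in s.items()}); return s
def load(f): return dict(np.load('pics/'+f+'.npz'))
def undist(s,uv):
    K=np.array(s['intrinsics']);k=float(s['k1'])
    uv=np.asarray(uv,float).reshape(-1,1,2)
    return cv2.undistortPoints(uv,K,np.array([k,0,0,0,0.])).reshape(-1,2)
def ray(s,uv):
    n=undist(s,uv); d=np.c_[n,np.ones(len(n))]@np.array(s['rotation']).T
    return np.array(s['eye']),d
def plane(s,uv,z):
    e,d=ray(s,uv); return e+d*((z-e[2])/d[:,2])[:,None]
def proj(s,P):
    p=(np.atleast_2d(P)-np.array(s['eye']))@np.array(s['rotation'])
    x=p[:,:2]/p[:,2:]; r2=(x**2).sum(1,keepdims=True); x=x*(1+float(s['k1'])*r2)
    K=np.array(s['intrinsics']); return x*[K[0,0],K[1,1]]+[K[0,2],K[1,2]]
def tri(s1,u1,s2,u2):
    e1,d1=ray(s1,[u1]);e2,d2=ray(s2,[u2]);d1=d1[0];d2=d2[0]
    t=np.linalg.lstsq(np.c_[d1,-d2],e2-e1,rcond=None)[0]
    a=e1+t[0]*d1;b=e2+t[1]*d2
    return (a+b)/2,np.linalg.norm(a-b)
E
python3 - <<'E'
from h import *
for n in ['scene','top','wrist']:
    s=save(n,n+'0'); print(n,s['eye'],np.round(s['rotation'],3).tolist(),s['k1'],np.array(s['intrinsics']).tolist())
print(robot.get_obs())
E
```

```text
pics
scene [ 0.98049016 -0.84128016  1.4511721 ] [-2.507, 0.01, 0.496] -0.1811656203478768 [[611.9779168705838, 0.0, 319.90831101835727], [0.0, 611.9779168705838, 237.25589453428404], [0.0, 0.0, 1.0]]
top [0.39260706 0.03463027 1.4074252 ] [-3.072, -0.008, -1.585] -0.11688403842091458 [[599.6292094794157, 0.0, 319.1083454477505], [0.0, 599.6292094794157, 231.25712580617096], [0.0, 0.0, 1.0]]
wrist [0.15801388 0.53276213 0.38380518] [2.872, 0.002, 1.144] -0.10714733544782537 [[430.38244530453363, 0.0, 329.4454892048356], [0.0, 430.38244530453363, 237.88195542632525], [0.0, 0.0, 1.0]]
{'time': 0.15, 'joint_positions': array([ 1.04192087e+00,  8.77794425e-02,  1.37185975e+00, -1.70483423e-05,
        1.68360387e+00, -1.03095601e-01]), 'qvel': array([ 0.00016928,  0.00014156, -0.00475611,  0.00212405, -0.00088078,
        0.00017034]), 'joint_torque': array([ 1.98671471e-03, -3.40637970e+01, -3.02795541e+01,  7.19192158e-02,
        3.04296229e-02, -1.16642600e-04]), 'tool_pos': array([0.22696723, 0.50053614, 0.20460024]), 'ee_rot': array([-3.14143966e+00,  1.64339530e-03,  1.14501469e+00]), 'wrist_force': array([-0.30617891,  0.53121754,  0.22043271]), 'wrist_torque': array([-0.00934507, -0.06346943,  0.05496517]), 'width': 0.09350940430084025}
```

```bash
python3 - <<'E'
t=open('h.py').read()
t=t.replace("np.array(s['rotation'])","rot(s)").replace("def save(","from scipy.spatial.transform import Rotation as Rn\ndef rot(s): return Rn.from_euler('xyz',np.array(s['rotation'])).as_matrix()\ndef save(",1)
open('h.py','w').write(t)
E
python3 -c "
from h import *
print(rot(load('top0')).round(2))"
```

```text
[[-0.01 -1.    0.07]
 [-1.    0.01 -0.01]
 [ 0.01 -0.07 -1.  ]]
```

View pics/top0.png

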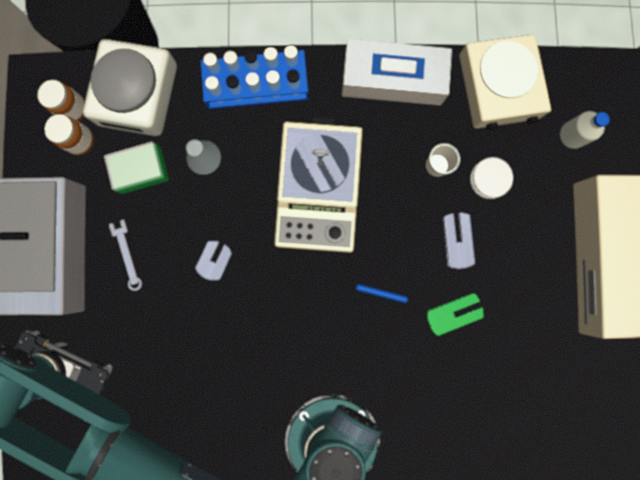

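View pics/scene0.png

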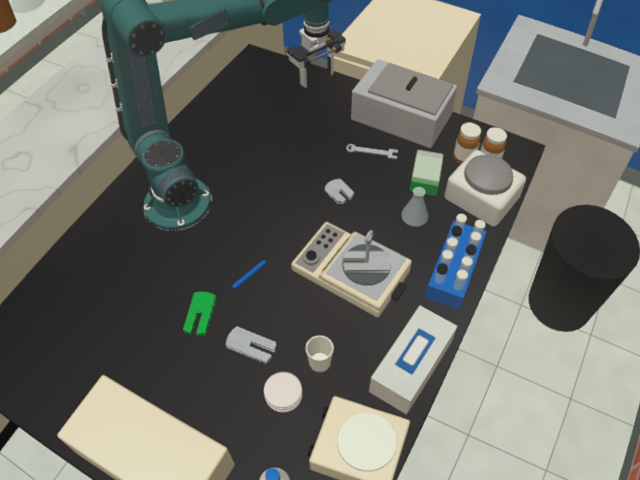

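View pics/wrist0.png

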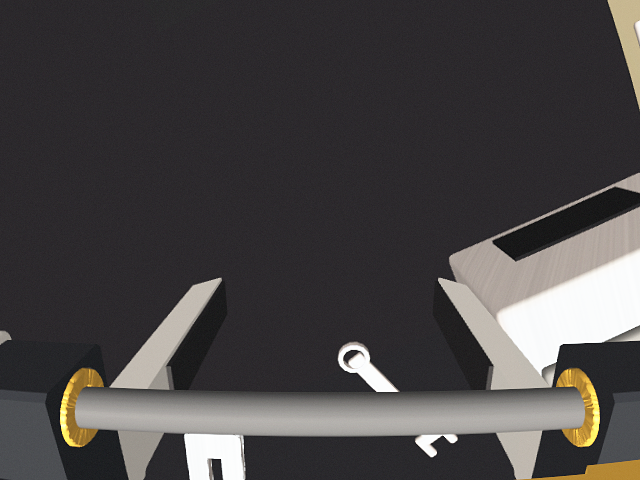

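Run:
```python
from h import *
s=load('top0')['color'][:,:,::-1]; c=load('scene0')['color'][:,:,::-1]
a=cv2.resize(s[110:260,265:375],None,fx=4,fy=4,interpolation=cv2.INTER_CUBIC)
b=cv2.resize(s[200:275,420:500],None,fx=4,fy=4,interpolation=cv2.INTER_CUBIC)
o=np.zeros((600,780,3),np.uint8); o[:600,:440]=a; o[:300,450:770]=b
o[300:600,450:770]=cv2.resize(c[315:375,220:284],(320,300),interpolation=cv2.INTER_CUBIC)
cv2.imwrite('pics/crop0.png',o)
cv2.imwrite('pics/crop1.png',cv2.resize(c[210:320,285:425],None,fx=5,fy=5,interpolation=cv2.INTER_CUBIC))
```

```text
(no output)
```

View pics/crop0.png

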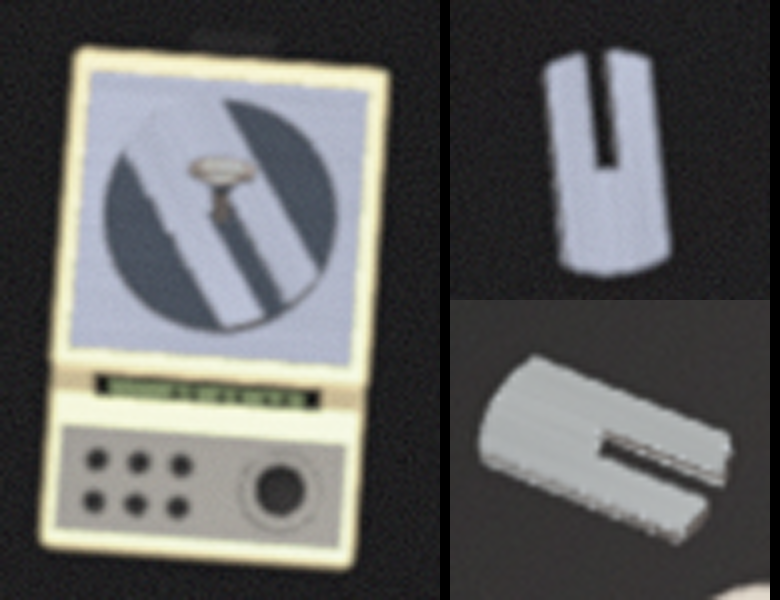

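View pics/crop1.png

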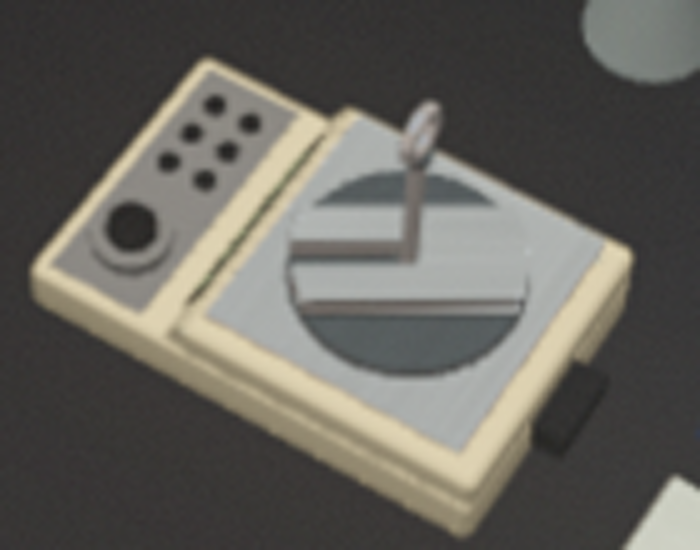

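Run:
```python
from h import *
for n,seeds in [('top0',dict(big=(459,255),small=(207,268),green=(445,322))),('scene0',dict(big=(240,340),green=(200,310)))]:
    s=load(n); im=s['color'].astype(int)
    m=(im.max(2)>95).astype(np.uint8)
    cc=cv2.connectedComponents(m)[1]
    for k,(u,v) in seeds.items():
        q=(cc==cc[v,u]).astype(np.uint8)
        c=max(cv2.findContours(q,cv2.RETR_EXTERNAL,cv2.CHAIN_APPROX_NONE)[0],key=cv2.contourArea)
        P=plane(s,c.reshape(-1,2),0.015)[:,:2]
        r=cv2.minAreaRect(P.astype(np.float32)*1000)
        print(n,k,q.sum(),[np.round(x,1) for x in r], cv2.boxPoints(r).round(0).tolist())
        ap=cv2.approxPolyDP(c,3,True).reshape(-1,2); print(ap.tolist())
```

```text
top0 big 1336 [array([ 463.7, -305.4]), array([131.8,  65.8]), np.float64(3.2)] [[396.0, -276.0], [400.0, -342.0], [531.0, -334.0], [528.0, -269.0]]
[[462, 212], [460, 242], [456, 241], [453, 214], [444, 216], [447, 264], [455, 268], [474, 263], [470, 218]]
top0 small 912 [array([424.1, 269.9]), array([65.4, 91.1]), np.float64(64.1)] [[369.0, 260.0], [451.0, 221.0], [479.0, 279.0], [397.0, 319.0]]
[[208, 241], [195, 268], [204, 278], [215, 280], [220, 278], [231, 252], [224, 245], [213, 262], [210, 259], [218, 242]]
top0 green 1340 [array([ 291.4, -291.8]), array([ 64.2, 131.2]), np.float64(19.8)] [[239.0, -241.0], [283.0, -364.0], [344.0, -343.0], [299.0, -219.0]]
[[477, 296], [472, 293], [428, 310], [433, 332], [439, 335], [481, 318], [481, 307], [457, 317], [453, 313], [478, 302]]
scene0 big 1067 [array([ 468.1, -307.4]), array([132.9,  68.2]), np.float64(4.6)] [[399.0, -279.0], [405.0, -347.0], [537.0, -336.0], [532.0, -268.0]]
[[233, 328], [226, 339], [228, 348], [265, 363], [270, 354], [249, 344], [274, 351], [274, 341], [238, 326]]
scene0 green 866 [array([ 297.7, -293.7]), array([ 66.5, 134.3]), np.float64(20.4)] [[243.0, -242.0], [290.0, -368.0], [352.0, -345.0], [305.0, -219.0]]
[[208, 292], [193, 293], [184, 331], [190, 332], [195, 314], [200, 312], [196, 333], [206, 332], [215, 299]]
```

Run:
```python
from h import *
t=load('top0');s=load('scene0')
# crop0: a at 4x off (265,110); crop1 5x off (285,210)
T=lambda x,y:(265+x/4-.4,110+y/4-.4)
S=lambda x,y:(285+x/5-.4,210+y/5-.4)
for n,a,b in [('stem foot',T(221,217),S(410,258)),('key',T(280,490),S(131,226)),('eye top',T(222,166),S(428,104)),
  ('low flat-front R corner',T(320,272),S(292,207)),('low L corner back',T(125,150),S(522,300)),('low slot mouth L',T(262,318),S(291,258)),
  ('pan BL front',T(70,352),S(340,118)),('pan FR',T(350,366),S(190,318)),('pan BR',T(370,85),S(462,450))]:
    P,e=tri(t,a,s,b); print(n,(P*1000).round(1),round(e*1000,1))
print('big slotend',tri(t,(458,241.5),s,(248.5,344)))
for n,a in [('stem',T(221,217)),('flatR a',T(320,272)),('flatR b',T(222,100)),('flatL a',T(222,328)),('flatL b',T(125,152)),('slot r a',T(286,305)),('slot r b',T(232,217)),('slot l a',T(262,318)),('slot l b',T(214,225))]:
    print(n,(plane(t,[a],.098)*1000).round(1))
print((plane(t,[T(280,490)],.060)*1000).round(1))
```

```text
stem foot [637.3  20.9  88. ] 7.0
key [485.1 -11.5  57.1] 3.3
eye top [638.5  21.9 224.9] 7.9
low flat-front R corner [591.6 -30.  169.7] 4.4
low L corner back [689.2  74.4  12.9] 0.8
low slot mouth L [579.8  -2.4  79.2] 2.9
pan BL front [560.5 103.6  69.3] 4.0
pan FR [550.  -54.   69.2] 5.3
pan BR [712.6 -65.7  75.5] 2.8
big slotend (array([ 0.46109939, -0.30560301,  0.00446897]), np.float64(0.00018310179894837623))
stem [[632.5  19.1  98. ]]
flatR a [[601.1 -35.   98. ]]
flatR b [[698.4  17.6  98. ]]
flatL a [[570.7  19.5  98. ]]
flatL b [[669.7  71.8  98. ]]
slot r a [[583. -16.  98.]]
slot r b [[632.5  13.1  98. ]]
slot l a [[576.   -2.6  98. ]]
slot l b [[628.1  23.1  98. ]]
[[483.5 -12.3  60. ]]
```

```bash
cat >> h.py <<'E'
def plan(p0,r0,p1,r1,n):
    """rows (mm, rad) from pose to pose in n steps, rpy"""
    A=Rn.from_euler('xyz',r0);B=Rn.from_euler('xyz',r1)
    w=(A.inv()*B).as_rotvec(); st=(np.array(p1)-np.array(p0))*1000/n
    for i in range(n):
        R=A*Rn.from_rotvec(w*i/n); print(R.inv().apply(st).round(1).tolist(), (w/n).round(4).tolist())
E
python3 - <<'E'
from h import *
o=robot.get_obs()
plan(o['tool_pos'],[np.pi,0,1.145],[.465,-.305,.205],[np.pi,0,-1.51],16)
E
```

```text
[-39.7, 34.3, -0.0] [0.0, -0.0, 0.1659]
[-33.5, 40.4, -0.0] [0.0, -0.0, 0.1659]
[-26.3, 45.4, -0.0] [0.0, -0.0, 0.1659]
[-18.5, 49.1, -0.0] [0.0, -0.0, 0.1659]
[-10.1, 51.5, -0.0] [0.0, -0.0, 0.1659]
[-1.5, 52.5, -0.0] [0.0, -0.0, 0.1659]
[7.2, 52.0, -0.0] [0.0, -0.0, 0.1659]
[15.7, 50.1, -0.0] [0.0, -0.0, 0.1659]
[23.8, 46.8, -0.0] [0.0, -0.0, 0.1659]
[31.2, 42.2, -0.0] [0.0, -0.0, 0.1659]
[37.7, 36.5, -0.0] [0.0, -0.0, 0.1659]
[43.2, 29.8, -0.0] [0.0, -0.0, 0.1659]
[47.6, 22.2, -0.0] [0.0, -0.0, 0.1659]
[50.6, 14.1, -0.0] [0.0, -0.0, 0.1659]
[52.2, 5.5, -0.0] [0.0, -0.0, 0.1659]
[52.4, -3.2, -0.0] [0.0, -0.0, 0.1659]
```

```bash
python3 -m handwheel '{"delta_pos":[[-40,34,0],[-33,40,0],[-26,45,0],[-18,49,0],[-10,51,0],[-2,52,0],[7,52,0],[16,50,0]],"rotation":[[0,0,0.166],[0,0,0.166],[0,0,0.166],[0,0,0.166],[0,0,0.166],[0,0,0.166],[0,0,0.166],[0,0,0.166]],"claw":[-1,-1,-1,-1,-1,-1,-1,-1]}'
python3 -m handwheel '{"delta_pos":[[24,47,0],[31,42,0],[38,36,0],[43,30,0],[48,22,0],[50,14,0],[52,6,0],[52,-3,0]],"rotation":[[0,0,0.166],[0,0,0.166],[0,0,0.166],[0,0,0.166],[0,0,0.166],[0,0,0.166],[0,0,0.166],[0,0,0.166]],"claw":[-1,-1,-1,-1,-1,-1,-1,-1]}'
python3 - <<'E'
from h import *
s=save('wrist','w1');o=robot.get_obs();print(o['tool_pos'],o['ee_rot'],o['joint_positions'])
E
```

```text
time: 1.15
tool_pos: [0.3451, 0.0988, 0.2053]
ee_rot: [-3.141, -0.0, -0.188]
wrist_force: [0.8, -0.9, 1.1]
width: 0.0942
time: 2.15
tool_pos: [0.4637, -0.303, 0.205]
ee_rot: [3.141, 0.001, -1.517]
wrist_force: [0.8, 0.4, 0.5]
width: 0.0937
[ 0.4643066  -0.30896513  0.20326392] [ 3.1402657  -0.00352459 -1.52512039] [-0.68659301  0.10407322  1.35682148 -0.003529    1.67932769  0.83814506]
```

View pics/w1.png

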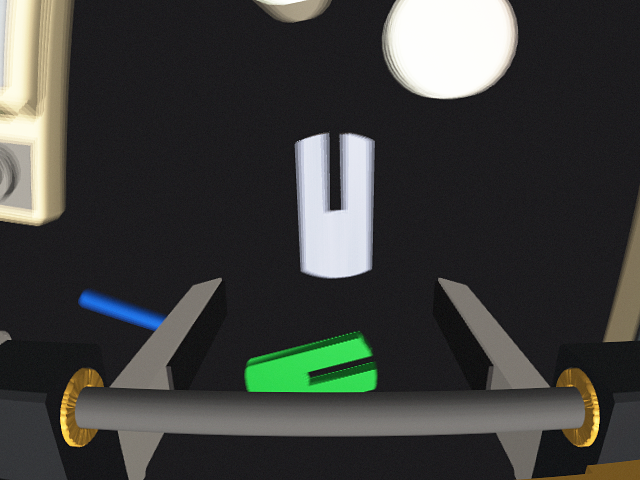

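```bash
cat > meas.py <<'E'
from h import *
def disc(f,z,seed,th=120):
    s=load(f); im=s['color'].astype(int)
    m=((im.min(2)>th)).astype(np.uint8)
    cc=cv2.connectedComponents(m)[1]; q=(cc==cc[seed[1],seed[0]]).astype(np.uint8)
    c=max(cv2.findContours(q,cv2.RETR_EXTERNAL,cv2.CHAIN_APPROX_NONE)[0],key=cv2.contourArea)
    P=plane(s,c.reshape(-1,2),z)[:,:2]*1000
    r=cv2.minAreaRect(P.astype(np.float32)); b=cv2.boxPoints(r)
    e=[b[1]-b[0],b[2]-b[1]]; l=max(e,key=np.linalg.norm)
    print(f,'n',q.sum(),'cen',np.round(r[0],1),'size',np.round(r[1],1),'axis deg',np.degrees(np.arctan2(l[1],l[0])).round(1))
    return s,c.reshape(-1,2)
E
python3 - <<'E'
from meas import *
save('wrist','w2');o=robot.get_obs();print(o['tool_pos'],o['ee_rot'])
for th in (90,130,160): s,c=disc('w2',.015,(336,240),th)
print(cv2.approxPolyDP(c.reshape(-1,1,2),3,True).reshape(-1,2).tolist())
P=plane(s,[(336,210),(335,135),(297,145),(375,145),(302,270),(371,270)],.015)*1000;print(P.round(1))
t=load('top0');
print(tri(t,(458,241.5),s,(336,210)))
E
```

```text
[ 0.46346841 -0.30544525  0.20318608] [ 3.13905719e+00  5.83140484e-04 -1.51712053e+00]
w2 n 8471 cen [ 467.  -303.8] size [129.5  60.9] axis deg 4.6
w2 n 8335 cen [ 466.7 -304. ] size [128.7  60.5] axis deg 4.8
w2 n 8204 cen [ 467.  -303.8] size [127.8  60. ] axis deg 4.6
[[294, 139], [285, 145], [293, 272], [312, 278], [350, 274], [358, 269], [356, 142], [330, 135], [333, 210], [315, 214], [311, 137]]
[[ 466.9 -315.2   15. ]
 [ 530.9 -311.3   15. ]
 [ 521.2 -279.8   15. ]
 [ 524.2 -345.3   15. ]
 [ 410.3 -287.1   15. ]
 [ 413.  -349.6   15. ]]
(array([ 0.46076742, -0.31433424, -0.02296741]), np.float64(0.005090386143406473))
```

```bash
python3 -c "
from h import *
print(tri(load('top0'),(458,241.5),load('w2'),(323.5,212)))"
python3 -m handwheel '{"delta_pos":[[-1,15,30],[0,0,45],[0,0,45],[0,0,35],[0,0,20],[0,0,7],[0,0,0],[0,0,0]],"rotation":[[0,0,-0.026],[0,0,0],[0,0,0],[0,0,0],[0,0,0],[0,0,0],[0,0,0],[0,0,0]],"claw":[-1,-1,-1,-1,-1,-1,-1,-1]}'
python3 - <<'E'
from h import *
save('wrist','w3');o=robot.get_obs();print(o['tool_pos'],o['ee_rot'])
E
```

```text
(array([ 0.4616733 , -0.30506461,  0.00396772]), np.float64(0.0018752849647475291))
time: 3.25
tool_pos: [0.4494, -0.3017, 0.0249]
ee_rot: [-3.14, -0.002, -1.485]
wrist_force: [0.2, -0.1, 0.2]
width: 0.0937
[ 0.44937348 -0.30182942  0.02493908] [-3.13961467e+00 -1.81010067e-03 -1.48471560e+00]
```

View pics/w3.png

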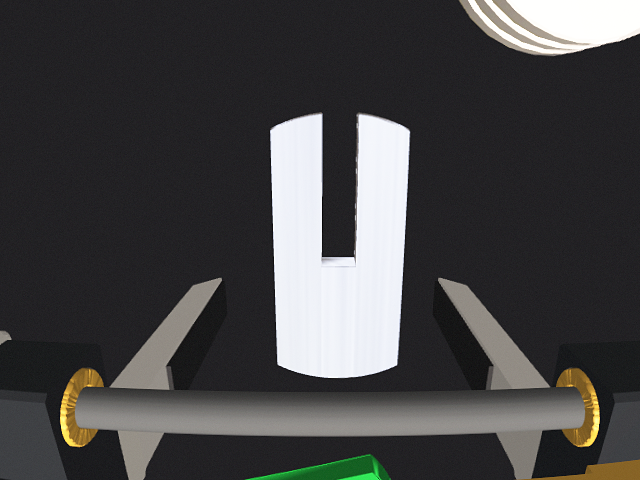

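Run:
```python
from meas import *
s,c=disc('w3',.015,(336,320),130)
a=cv2.approxPolyDP(c.reshape(-1,1,2),3,True).reshape(-1,2).tolist();print(a)
w2=load('w2')
for n,p,q in [('slot top-end L',(315,214),(322,259)),('slot end R',(333,211),(356,259)),('rear R',(357,269),(398,365)),('mouth L cor',(286,145),(270,130)),('front R',(356,142),(410,131))]:
    P,e=tri(w2,p,s,q);print(n,(P*1000).round(1),round(e*1e3,1))
print(proj(s,[[.45,-.303,.015]]))
```

```text
w3 n 28437 cen [ 467.1 -304.4] size [128.   60.4] axis deg 4.6
[[285, 121], [270, 130], [277, 363], [324, 377], [358, 376], [396, 365], [409, 131], [386, 119], [357, 115], [354, 258], [322, 257], [321, 114]]
slot top-end L [ 457.3 -296.9   -9.8] 0.7
slot end R [ 464.9 -312.9    9.5] 0.5
rear R [ 416.4 -337.1   22. ] 1.9
mouth L cor [ 522.2 -272.4   35. ] 0.2
front R [ 526.4 -328.6   23.2] 0.2
[[332.16578069 291.03042271]]
```

```bash
python3 -m handwheel '{"delta_pos":[[4,0,8],[0,0,8],[0,0,5],[0,0,0],[0,0,0],[0,0,0],[0,0,0],[0,0,0]],"rotation":[[0,0,0.006],[0,0,0],[0,0,0],[0,0,0],[0,0,0],[0,0,0],[0,0,0],[0,0,0]],"claw":[-1,-1,-1,-1,0,1,1,1]}'
python3 -m handwheel '{"delta_pos":[[0,0,0],[0,0,0],[0,0,0],[0,0,0],[0,0,-10],[0,0,-20],[0,0,-20],[0,0,0]],"rotation":[[0,0,0],[0,0,0],[0,0,0],[0,0,0],[0,0,0],[0,0,0],[0,0,0],[0,0,0]],"claw":[1,1,1,1,1,1,1,1]}'
python3 - <<'E'
from h import *
save('wrist','w4');o=robot.get_obs();print(o)
E
```

```text
time: 4.3
tool_pos: [0.449, -0.3055, 0.0026]
ee_rot: [-3.141, -0.001, -1.491]
wrist_force: [-0.2, -0.8, 0.5]
width: 0.0596
time: 5.3
tool_pos: [0.4491, -0.3052, 0.0528]
ee_rot: [-3.141, -0.0, -1.491]
wrist_force: [0.1, -0.7, -7.8]
width: 0.0596
{'time': 5.35, 'joint_positions': array([-7.01581539e-01,  1.52644799e-01,  1.61006948e+00,  2.84065719e-04,
        1.38071744e+00,  7.89239216e-01]), 'qvel': array([-6.07671391e-04,  1.62381170e-02,  2.76614941e-02, -3.99544586e-04,
        3.88922553e-03, -2.80398980e-05]), 'joint_torque': array([ 1.45818555e-02, -4.00751388e+01, -3.29339039e+01,  1.44396010e-01,
       -1.46459648e-01,  1.35235077e-03]), 'tool_pos': array([ 0.44832729, -0.30460551,  0.0515608 ]), 'ee_rot': array([ 3.14048366e+00,  1.49334881e-03, -1.49087551e+00]), 'wrist_force': array([ 0.65483971, -0.96612422, -9.45467773]), 'wrist_torque': array([-0.00245301,  0.27092402,  0.02431247]), 'width': 0.05959785810272645}
```

View pics/w4.png

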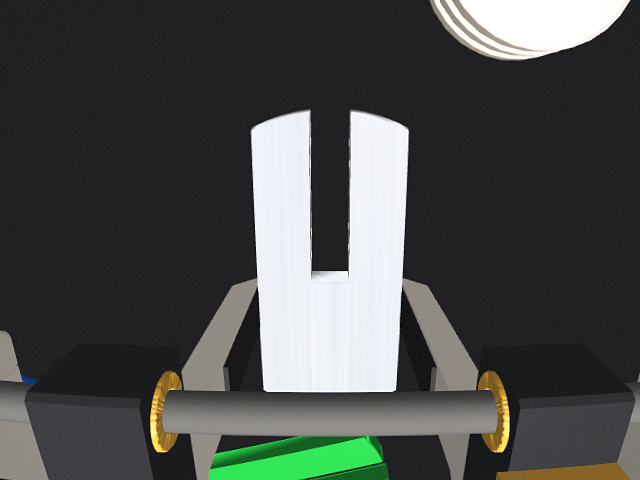

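```bash
python3 - <<'E'
from meas import *
o=robot.get_obs();z=o['tool_pos'][2]
for h in (.008,.0125,.017): disc('w4',z+h,(330,330),130)
plan([.449,-.3055,.252],[np.pi,0,-1.491],[.524,-.039,.252],[np.pi,0,-1.082],8)
E
python3 -m handwheel '{"delta_pos":[[0,0,-15],[0,0,-30],[0,0,-35],[0,0,-35],[0,0,-35],[0,0,-30],[0,0,-15],[0,0,-5]],"rotation":[[0,0,0],[0,0,0],[0,0,0],[0,0,0],[0,0,0],[0,0,0],[0,0,0],[0,0,0]],"claw":[1,1,1,1,1,1,1,1]}'
```

```text
w4 n 37132 cen [ 467.2 -284.9] size [126.2 100.1] axis deg 4.4
w4 n 37132 cen [ 468.7 -285.3] size [122.9  97.5] axis deg 4.4
w4 n 37132 cen [ 470.3 -285.6] size [119.6  94.9] axis deg 4.4
[-32.5, -12.0, -0.0] [0.0, 0.0, -0.0511]
[-31.8, -13.6, -0.0] [0.0, 0.0, -0.0511]
[-31.1, -15.3, -0.0] [0.0, 0.0, -0.0511]
[-30.2, -16.8, -0.0] [0.0, 0.0, -0.0511]
[-29.3, -18.3, -0.0] [0.0, 0.0, -0.0511]
[-28.4, -19.8, -0.0] [0.0, 0.0, -0.0511]
[-27.3, -21.2, -0.0] [0.0, 0.0, -0.0511]
[-26.2, -22.6, -0.0] [0.0, 0.0, -0.0511]
time: 6.35
tool_pos: [0.4489, -0.3053, 0.2528]
ee_rot: [-3.141, -0.0, -1.491]
wrist_force: [-0.1, -0.7, -8.1]
width: 0.0599
```

```bash
python3 -m handwheel '{"delta_pos":[[-16,-6,0],[-32,-13,0],[-32,-14,0],[-32,-16,0],[-31,-18,0],[-30,-20,0],[-29,-22,0],[-22,-18,0]],"rotation":[[0,0,-0.05],[0,0,-0.051],[0,0,-0.051],[0,0,-0.051],[0,0,-0.051],[0,0,-0.051],[0,0,-0.051],[0,0,-0.051]],"claw":[1,1,1,1,1,1,1,1]}'
python3 -m handwheel '{"delta_pos":[[-13,-12,0],[0,0,0],[0,0,0],[0,0,0],[0,0,0],[0,0,0],[0,0,0],[0,0,0]],"rotation":[[0,0,0],[0,0,0],[0,0,0],[0,0,0],[0,0,0],[0,0,0],[0,0,0],[0,0,0]],"claw":[1,1,1,1,1,1,1,1]}'
python3 - <<'E'
from h import *
save('wrist','w5');o=robot.get_obs();print(o['tool_pos'],o['ee_rot'])
E
```

```text
time: 7.35
tool_pos: [0.512, -0.0514, 0.2505]
ee_rot: [3.139, 0.003, -1.079]
wrist_force: [0.5, -0.8, -7.8]
width: 0.0599
time: 8.35
tool_pos: [0.5173, -0.0372, 0.2525]
ee_rot: [-3.142, 0.0, -1.084]
wrist_force: [-0.1, 0.5, -7.5]
width: 0.0594
[ 0.51735121 -0.03718205  0.25248492] [-3.14149879e+00  4.45636929e-06 -1.08404305e+00]
```

View pics/w5.png

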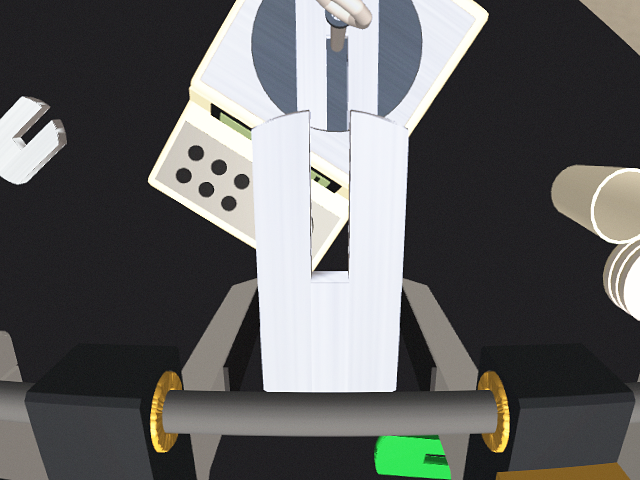

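Run:
```python
from h import *
s=load('w5');im=s['color'][:,:,::-1]
cv2.imwrite('pics/c5.png',cv2.resize(im[0:150,230:440],None,fx=3.8,fy=3.8,interpolation=cv2.INTER_CUBIC))
```

```text
(no output)
```

View pics/c5.png

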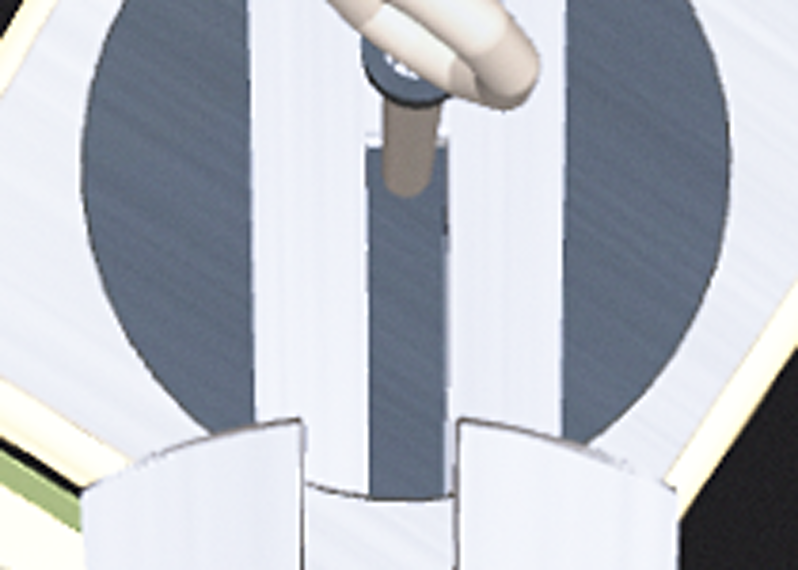

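Run:
```python
from h import *
s=load('w5');F=lambda x,y:(230+x/3.8-.37,y/3.8-.37)
st=plane(s,[F(405,198)],.083)[0];print('stem front foot',st*1000)
L=plane(s,[F(248,20),F(256,410),F(566,20),F(562,430)],.098)*1000;print(L.round(1))
for a,b in((1,0),(3,2)): d=L[a-0]-L[b]; d=-d; print(np.degrees(np.arctan2(d[1],d[0])))
u=np.array([np.cos(np.radians(28)),np.sin(np.radians(28))]);v=np.array([-u[1],u[0]])
print('flat offs',(L[:,:2]@v).round(1),'stem',st[:2]*1000@v, 'slot',(plane(s,[F(368,300),F(446,300)],.098)[:,:2]@v*1000).round(1))
print('stem axis est',(st[:2]*1000+5*u).round(1))
# held disc: top face z=tcp-.003+.015
o=robot.get_obs();z=o['tool_pos'][2]+.012
H=plane(s,[(251.5,130),(408,130),(263.5,388),(397.5,388),(310,112),(350.5,112),(311,279),(349,279)],z)*1000
print(H.round(1));print('offs v',(H[:,:2]@v).round(1),'along u',(H[:,:2]@u).round(1),'tcp v,u',o['tool_pos'][:2]@v*1000,o['tool_pos'][:2]@u*1000)
# slot-end and stem tri with top cam
t=load('top0')
print(tri(t,(265+221/4-.4,110+217/4-.4),s,F(405,196)))
```

```text
stem front foot [635.24689968  18.55066473  83.        ]
[[648.4  59.5  98. ]
 [584.1  24.9  98. ]
 [676.7   6.2  98. ]
 [609.  -30.4  98. ]]
28.312199147298276
28.34630314916807
flat offs [-251.8 -252.2 -312.2 -312.7] stem -281.8510899793614 slot [-274.4 -289.6]
stem axis est [639.7  20.9]
[[570.1  23.6 264.5]
 [598.  -29.1 264.5]
 [469.8 -29.1 264.5]
 [498.2 -82.9 264.5]
 [586.4   6.9 264.5]
 [593.5  -6.6 264.5]
 [527.1 -24.  264.5]
 [534.5 -38.  264.5]]
offs v [-246.8 -306.4 -246.2 -307.1 -269.2 -284.4 -268.7 -284.4] along u [514.5 514.3 401.1 400.9 521.  520.9 454.1 454.1] tcp v,u -275.7114814532395 439.3380934858137
(array([0.63613709, 0.01894172, 0.07864596]), np.float64(0.00013873394751566807))
```

```bash
python3 -m handwheel '{"delta_pos":[[5,0,15],[0,0,25],[0,0,30],[0,0,30],[0,0,22],[0,0,12],[0,0,5],[0,0,2]],"rotation":[[0,0,0],[0,0,0],[0,0,0],[0,0,0],[0,0,0],[0,0,0],[0,0,0],[0,0,0]],"claw":[1,1,1,1,1,1,1,1]}'
python3 - <<'E'
from h import *
save('wrist','w6');o=robot.get_obs();print(o['tool_pos'],o['ee_rot'],o['wrist_force'])
E
```

```text
time: 9.4
tool_pos: [0.5202, -0.0417, 0.1119]
ee_rot: [-3.141, -0.001, -1.084]
wrist_force: [-0.5, -0.7, -7.8]
width: 0.0597
[ 0.52022155 -0.04169337  0.11201761] [-3.14045349e+00 -8.74187178e-04 -1.08398757e+00] [ 0.18732574 -0.26984567 -8.78093209]
```

View pics/w6.png

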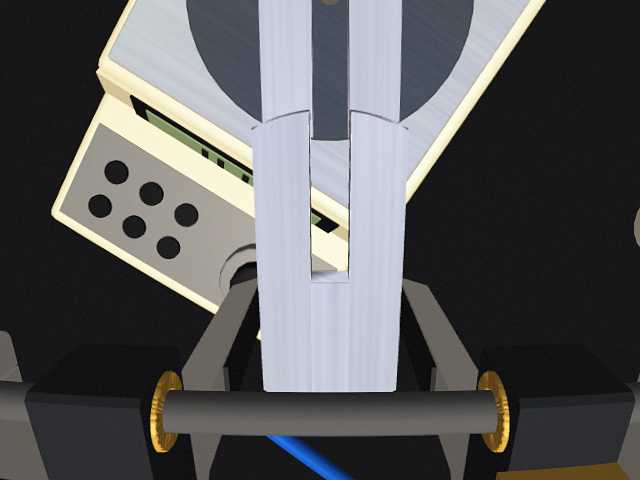

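```bash
python3 -m handwheel '{"delta_pos":[[0,-8,0],[0,-15,0],[0,-15,0],[0,-15,0],[0,-12,0],[0,-6,0],[0,-2,0],[0,0,0]],"rotation":[[0,0,0],[0,0,0],[0,0,0],[0,0,0],[0,0,0],[0,0,0],[0,0,0],[0,0,0]],"claw":[1,1,1,1,1,1,1,1]}'
python3 - <<'E'
from h import *
save('wrist','w7');save('scene','s7');o=robot.get_obs();print(o['tool_pos'],o['ee_rot'],o['wrist_force'])
c=load('s7')['color'][:,:,::-1]
cv2.imwrite('pics/c7.png',cv2.resize(c[170:320,260:430],None,fx=4,fy=4,interpolation=cv2.INTER_CUBIC))
E
```

```text
time: 10.45
tool_pos: [0.584, -0.0075, 0.1114]
ee_rot: [3.141, 0.0, -1.084]
wrist_force: [0.1, -0.8, -7.3]
width: 0.0597
[ 0.58387925 -0.00768029  0.11150834] [ 3.14132894e+00  3.09319121e-05 -1.08436910e+00] [ 0.27761403  0.28913925 -8.49517588]
```

View pics/w7.png

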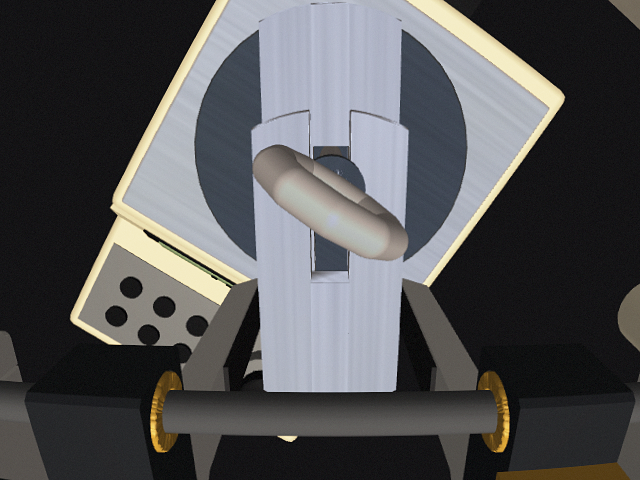

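View pics/c7.png

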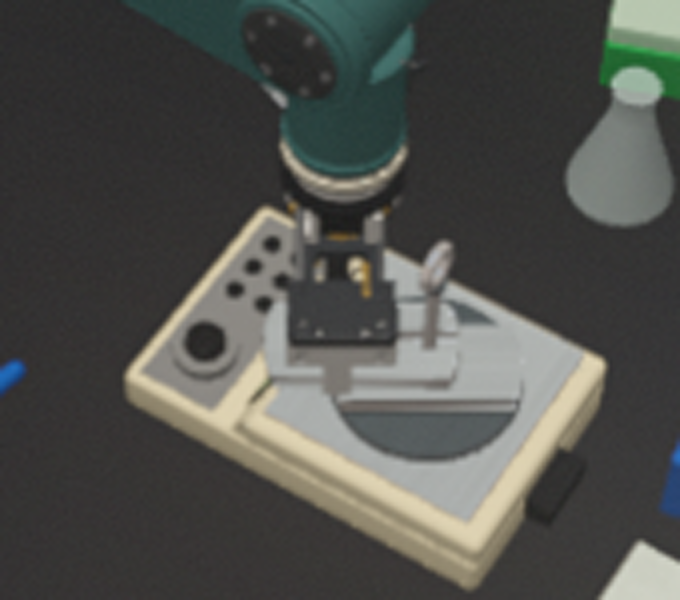

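```bash
python3 -m handwheel '{"delta_pos":[[0,0,2],[0,0,2],[0,0,2],[0,0,1.5],[0,0,0.5],[0,0,0],[0,0,0],[0,0,0]],"rotation":[[0,0,0],[0,0,0],[0,0,0],[0,0,0],[0,0,0],[0,0,0],[0,0,0],[0,0,0]],"claw":[1,1,1,1,1,1,1,1]}'
python3 -m handwheel '{"delta_pos":[[0,0,0.5],[0,0,0.5],[0,0,0.5],[0,0,0.5],[0,0,0],[0,0,0],[0,0,0],[0,0,0]],"rotation":[[0,0,0],[0,0,0],[0,0,0],[0,0,0],[0,0,0],[0,0,0],[0,0,0],[0,0,0]],"claw":[1,1,1,1,1,1,1,1]}'
```

```text
time: 11.55
tool_pos: [0.5843, -0.0074, 0.1036]
ee_rot: [-3.141, -0.0, -1.084]
wrist_force: [0.1, 0.1, -7.8]
width: 0.06
time: 12.55
tool_pos: [0.5842, -0.0074, 0.1015]
ee_rot: [-3.141, 0.0, -1.084]
wrist_force: [0.0, 0.0, -7.4]
width: 0.0596
```

```bash
python3 -m handwheel '{"delta_pos":[[0,0,0.5],[0,0,0],[0,0,0.5],[0,0,0],[0,0,0.5],[0,0,0],[0,0,0],[0,0,0]],"rotation":[[0,0,0],[0,0,0],[0,0,0],[0,0,0],[0,0,0],[0,0,0],[0,0,0],[0,0,0]],"claw":[1,1,1,1,1,1,1,1]}'
```

```text
time: 13.55
tool_pos: [0.5843, -0.0074, 0.1007]
ee_rot: [-3.141, -0.0, -1.084]
wrist_force: [-2.9, -0.1, -2.4]
width: 0.0598
```

```bash
python3 -m handwheel '{"delta_pos":[[0,0,0],[0,0,0],[0,0,0],[0,0,0],[0,0,0],[0,0,-2],[0,0,-5],[0,0,-10]],"rotation":[[0,0,0],[0,0,0],[0,0,0],[0,0,0],[0,0,0],[0,0,0],[0,0,0],[0,0,0]],"claw":[-0.25,-0.3,-0.4,-0.6,-0.6,-0.6,-0.6,-0.6]}'
python3 - <<'E'
from h import *
save('wrist','w8');o=robot.get_obs();print(o['tool_pos'],o['ee_rot'],o['wrist_force'],o['width'])
E
```

```text
time: 14.55
tool_pos: [0.584, -0.0074, 0.1171]
ee_rot: [3.141, 0.0, -1.084]
wrist_force: [0.4, 0.2, 0.1]
width: 0.075
[ 0.58518446 -0.0074994   0.11937863] [-3.13898513e+00 -1.63484176e-03 -1.08399800e+00] [-0.14119852 -0.10497579  0.14377493] 0.07502230656770147
```

View pics/w8.png

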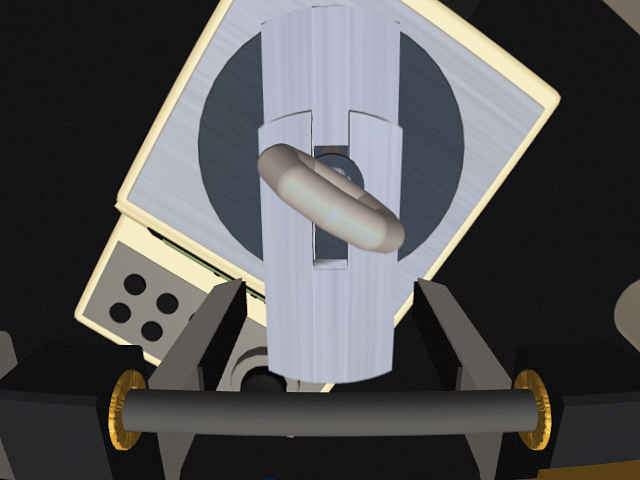

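```bash
python3 -m handwheel '{"delta_pos":[[0,0,-16],[0,15,0],[0,25,0],[0,20,0],[0,8,0],[0,0,10],[0,0,16],[0,0,6]],"rotation":[[0,0,0],[0,0,0],[0,0,0],[0,0,0],[0,0,0],[0,0,0],[0,0,0],[0,0,0]],"claw":[-0.6,-0.6,-0.6,-0.3,0.2,0.6,1,1]}'
python3 -m handwheel '{"delta_pos":[[0,0,0],[0,0,0],[0,0,0],[0,0,0],[0,0,0],[0,0,0],[0,0,0],[0,0,0]],"rotation":[[0,0,0],[0,0,0],[0,0,0],[0,0,0],[0,0,0],[0,0,0],[0,0,0],[0,0,0]],"claw":[1,1,1,1,1,1,1,1]}'
python3 - <<'E'
from h import *
save('wrist','w9');o=robot.get_obs();print(o['tool_pos'],o['ee_rot'],o['wrist_force'],o['width'])
E
```

```text
time: 15.6
tool_pos: [0.5232, -0.0388, 0.0985]
ee_rot: [3.139, 0.002, -1.084]
wrist_force: [-0.6, 0.2, -0.9]
width: 0.0284
time: 16.6
tool_pos: [0.5241, -0.0392, 0.101]
ee_rot: [-3.141, 0.0, -1.084]
wrist_force: [-0.5, -0.5, -0.0]
width: 0.0004
[ 0.52408223 -0.03921802  0.10094937] [-3.14155152e+00  7.84771866e-05 -1.08400376e+00] [ 0.20714395 -0.47837061 -0.37752659] 0.0002907137249862908
```

View pics/w9.png

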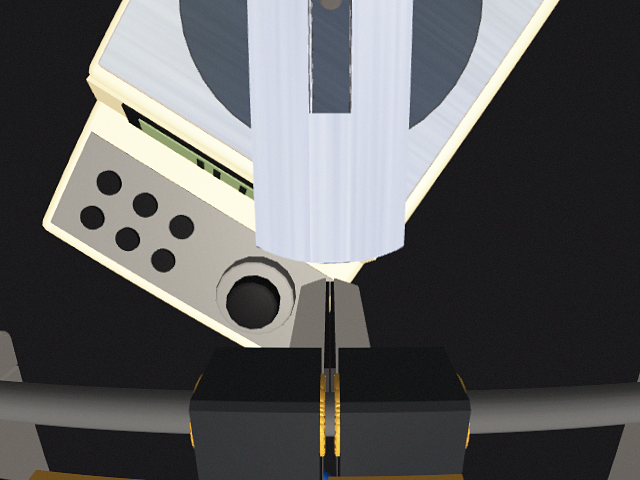

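```bash
python3 -m handwheel '{"delta_pos":[[0,0,-2],[0,-6,0],[0,-4,0],[0,-3,0],[0,-3,0],[0,-3,0],[0,-3,0],[0,-3,0]],"rotation":[[0,0,0],[0,0,0],[0,0,0],[0,0,0],[0,0,0],[0,0,0],[0,0,0],[0,0,0]],"claw":[1,1,1,1,1,1,1,1]}'
python3 -m handwheel '{"delta_pos":[[0,-3,0],[0,-3,0],[0,-3,0],[0,-3,0],[0,-3,0],[0,-3,0],[0,-3,0],[0,-3,0]],"rotation":[[0,0,0],[0,0,0],[0,0,0],[0,0,0],[0,0,0],[0,0,0],[0,0,0],[0,0,0]],"claw":[1,1,1,1,1,1,1,1]}'
python3 - <<'E'
from h import *
save('wrist','w10');o=robot.get_obs();print(o['tool_pos'],o['ee_rot'],o['wrist_force'],o['width'])
E
```

```text
time: 17.65
tool_pos: [0.5445, -0.0286, 0.1031]
ee_rot: [3.137, 0.0, -1.084]
wrist_force: [-5.2, -2.9, 4.1]
width: 0.001
time: 18.65
tool_pos: [0.5657, -0.0175, 0.1031]
ee_rot: [3.136, 0.0, -1.085]
wrist_force: [-5.6, -3.9, 3.9]
width: 0.0004
[ 0.56610164 -0.01725111  0.10301645] [ 3.13719101e+00  4.89273192e-06 -1.08443720e+00] [-5.47720035 -2.47058004  3.36789651] 0.000242744707281775
```

View pics/w10.png

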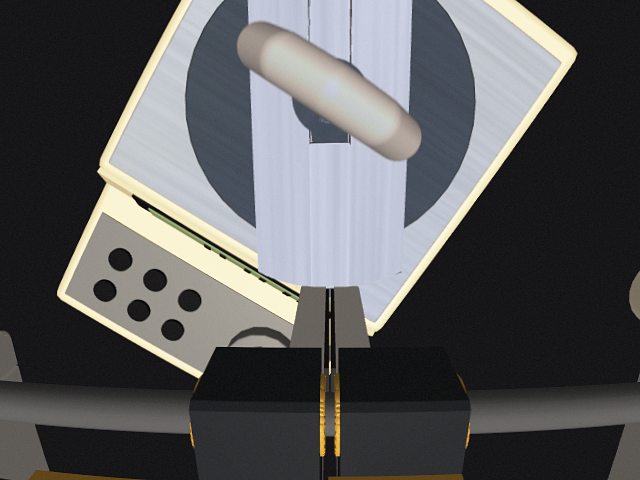

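```bash
python3 -m handwheel '{"delta_pos":[[0,-2,0],[0,-1.5,0],[0,-1,0],[0,-1,0],[0,-0.5,0],[0,-0.5,0],[0,-0.5,0],[0,0,0]],"rotation":[[0,0,0],[0,0,0],[0,0,0],[0,0,0],[0,0,0],[0,0,0],[0,0,0],[0,0,0]],"claw":[1,1,1,1,1,1,1,1]}'
python3 -m handwheel '{"delta_pos":[[0,-0.5,0],[0,-0.5,0],[0,-0.5,0],[0,-0.5,0],[0,0,0],[0,0,0],[0,0,0],[0,0,0]],"rotation":[[0,0,0],[0,0,0],[0,0,0],[0,0,0],[0,0,0],[0,0,0],[0,0,0],[0,0,0]],"claw":[1,1,1,1,1,1,1,1]}'
```

```text
time: 19.7
tool_pos: [0.5719, -0.0142, 0.1031]
ee_rot: [3.137, 0.0, -1.085]
wrist_force: [-4.5, -3.4, 3.8]
width: 0.0003
time: 20.7
tool_pos: [0.5735, -0.0133, 0.103]
ee_rot: [3.136, 0.0, -1.085]
wrist_force: [-6.0, -2.4, 3.8]
width: 0.0006
```

```bash
python3 -m handwheel '{"delta_pos":[[0,-0.4,0],[0,-0.4,0],[0,-0.4,0],[0,-0.3,0],[0,0,0],[0,0,0],[0,0,0],[0,0,0]],"rotation":[[0,0,0],[0,0,0],[0,0,0],[0,0,0],[0,0,0],[0,0,0],[0,0,0],[0,0,0]],"claw":[1,1,1,1,1,1,1,1]}'
python3 -m handwheel '{"delta_pos":[[0,-0.4,0],[0,-0.4,0],[0,0,0],[0,0,0],[0,0,0],[0,0,0],[0,0,0],[0,0,0]],"rotation":[[0,0,0],[0,0,0],[0,0,0],[0,0,0],[0,0,0],[0,0,0],[0,0,0],[0,0,0]],"claw":[1,1,1,1,1,1,1,1]}'
python3 - <<'E'
from h import *
save('wrist','w11');save('top','t11')
c=load('t11')['color'][:,:,::-1]
cv2.imwrite('pics/c11.png',cv2.resize(c[110:260,265:375],None,fx=4,fy=4,interpolation=cv2.INTER_CUBIC))
E
```

```text
time: 21.7
tool_pos: [0.5736, -0.0133, 0.1031]
ee_rot: [3.133, 0.0, -1.085]
wrist_force: [-9.0, -4.7, 6.1]
width: 0.0003
time: 22.7
tool_pos: [0.5737, -0.0132, 0.1031]
ee_rot: [3.132, 0.0, -1.085]
wrist_force: [-10.5, -5.5, 5.9]
width: 0.0006
```

View pics/w11.png

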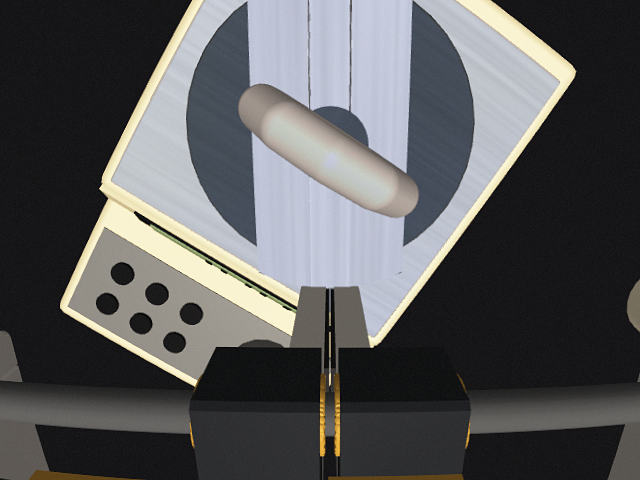

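```bash
python3 -m handwheel '{"delta_pos":[[0,3,0],[0,10,0],[0,20,0],[0,20,0],[0,10,-20],[0,0,-20],[0,0,-10],[0,0,0]],"rotation":[[0,0,0],[0,0,0],[0,0,0],[0,0,0],[0,0,0],[0,0,0],[0,0,0],[0,0,0]],"claw":[1,1,1,1,1,1,1,1]}'
python3 - <<'E'
from h import *
save('wrist','w12');save('top','t12');save('scene','s12');o=robot.get_obs();print(o['tool_pos'],o['ee_rot'],o['wrist_force'])
c=load('t12')['color'][:,:,::-1];d=load('s12')['color'][:,:,::-1]
e=np.zeros((600,800,3),np.uint8);e[:600,:440]=cv2.resize(c[110:260,265:375],None,fx=4,fy=4,interpolation=cv2.INTER_CUBIC)
e[:300,445:795]=cv2.resize(d[220:310,315:420],(350,300),interpolation=cv2.INTER_CUBIC)
cv2.imwrite('pics/c12.png',e)
s=load('w9');print(plane(s,[(253,302)],.06))
E
```

```text
time: 23.8
tool_pos: [0.5223, -0.0404, 0.1536]
ee_rot: [-3.14, -0.001, -1.084]
wrist_force: [-0.0, -0.3, -0.2]
width: 0.0004
[ 0.52126393 -0.0402703   0.15184826] [ 3.14031236e+00  1.24061308e-03 -1.08379255e+00] [-0.13543922  0.91369462  0.31824782]
[[ 0.48751435 -0.01101584  0.06      ]]
```

View pics/w12.png

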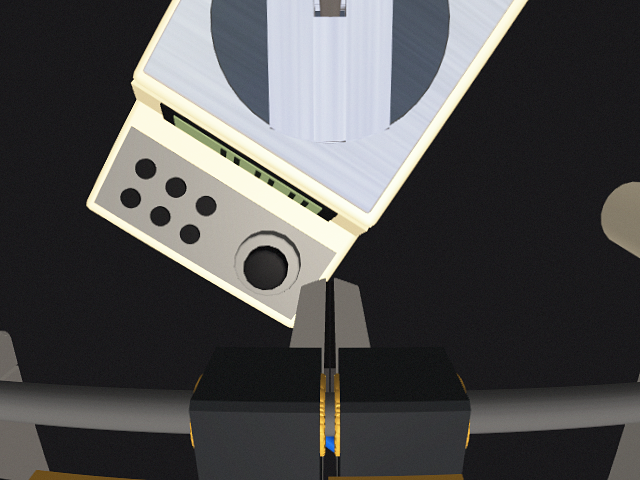

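View pics/c12.png

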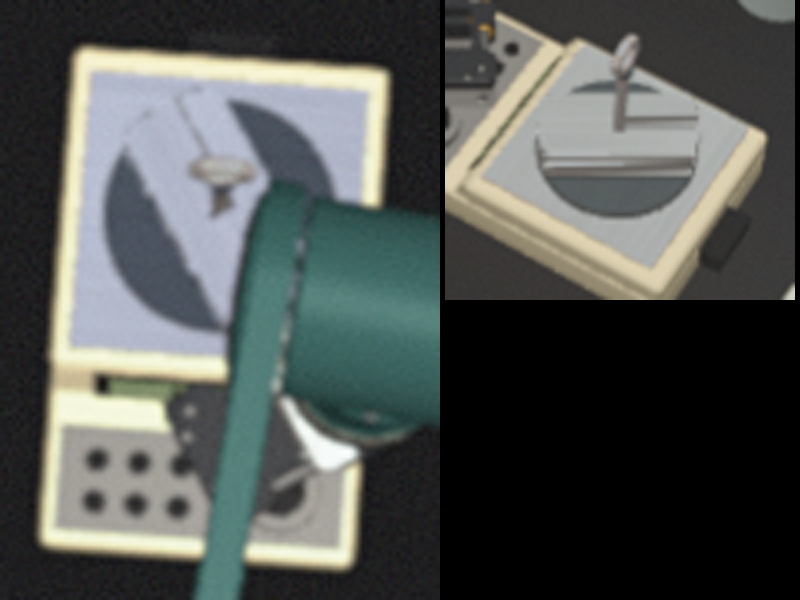

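Run:
```python
from h import *
s=save('wrist','w13');o=robot.get_obs();print(o['tool_pos'],o['ee_rot'])
im=s['color'].astype(int)
u=np.array([np.cos(np.radians(28.3)),np.sin(np.radians(28.3))]);v=np.array([-u[1],u[0]])
cv2.imwrite('pics/c13.png',cv2.resize(s['color'][0:160,200:460,::-1],None,fx=3,fy=3,interpolation=cv2.INTER_CUBIC))
m=(im.max(2)<60).astype(np.uint8)
n,l,st,c=cv2.connectedComponentsWithStats(m)
for i in range(n):
    if 500<st[i,4]<4000: print(st[i],c[i],(plane(s,[c[i]],.06)*1000).round(1))
for p in [(330,142),(330,16)]: q=plane(s,[p],.113)[0,:2]*1000;print(p,q,q@u,q@v)
S=np.array([639.7,20.9]);print(S@u,S@v)
```

```text
[ 0.52122328 -0.04029337  0.15175934] [ 3.14011594e+00  1.37060443e-03 -1.08381042e+00]
[160 101 179 119 904] [247.47787611 158.42920354] [[546.4  30.6  60. ]]
[ 245  245   44   44 1528] [266.42081152 266.60994764] [[487.5 -11.   60. ]]
(330, 142) [581.7023025   -9.23222166] 507.79881640334827 -283.90696488205487
(330, 16) [634.12297178  18.48727082] 567.0955131086372 -284.35260072550955
573.1498066088957 -284.8722506390988
```

View pics/c13.png

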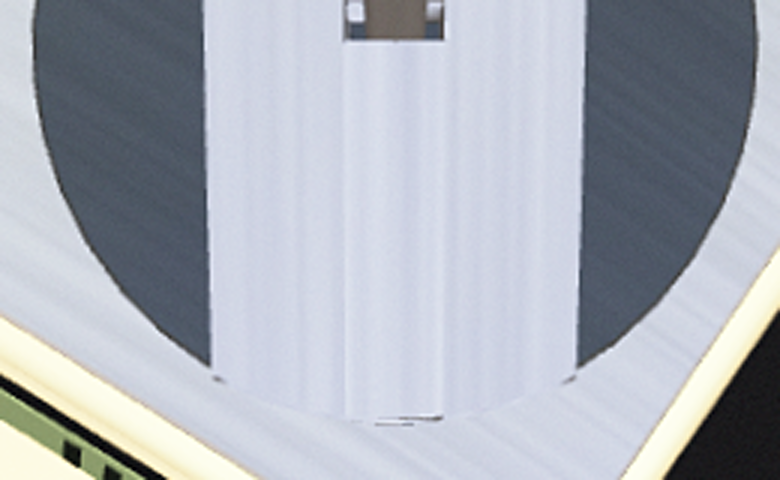

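```bash
python3 -m handwheel '{"delta_pos":[[-12,5,0],[-20,8,0],[-10,3,10],[0,0,25],[0,0,25],[0,0,15],[0,0,8],[0,0,2]],"rotation":[[0,0,0],[0,0,0],[0,0,0],[0,0,0],[0,0,0],[0,0,0],[0,0,0],[0,0,0]],"claw":[1,1,1,1,1,1,1,1]}'
python3 - <<'E'
from h import *
s=save('wrist','w14');s=save('scene','s14');o=robot.get_obs();print(o['tool_pos'],o['ee_rot'],o['wrist_force'])
cv2.imwrite('pics/c14.png',cv2.resize(s['color'][200:320,270:430,::-1],None,fx=4.5,fy=4.5,interpolation=cv2.INTER_CUBIC))
E
```

```text
time: 25.0
tool_pos: [0.4879, -0.0108, 0.0678]
ee_rot: [3.142, 0.0, -1.084]
wrist_force: [-0.3, 0.5, 0.8]
width: 0.0002
[ 0.48839139 -0.01089279  0.06846026] [-3.14068384e+00 -5.16446739e-04 -1.08403387e+00] [ 0.25627951 -0.40405157 -0.07421746]
```

View pics/w14.png

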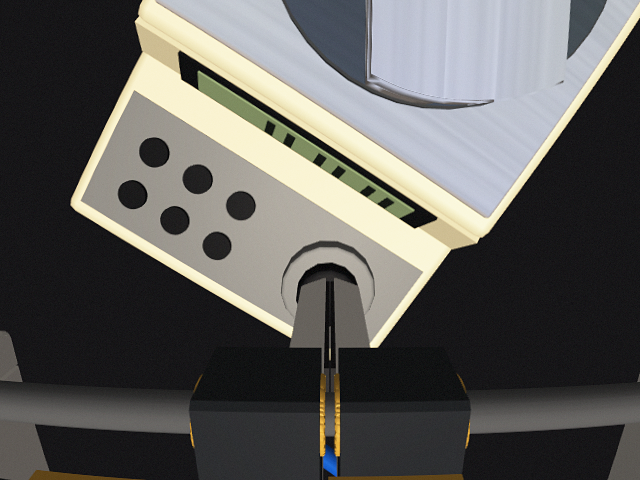

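View pics/c14.png

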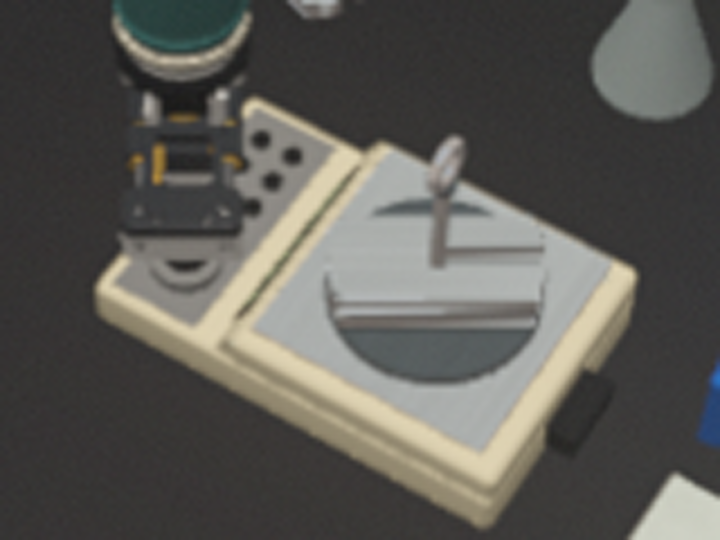

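```bash
python3 -m handwheel '{"delta_pos":[[0,0,4],[0,0,3],[0,0,1.5],[0,0,1],[0,0,1],[0,0,1],[0,0,0],[0,0,0]],"rotation":[[0,0,0],[0,0,0],[0,0,0],[0,0,0],[0,0,0],[0,0,0],[0,0,0],[0,0,0]],"claw":[1,1,1,1,1,1,1,1]}'
python3 -m handwheel '{"delta_pos":[[0,0,0.7],[0,0,0.7],[0,0,0.6],[0,0,0],[0,0,0],[0,0,0],[0,0,0],[0,0,0]],"rotation":[[0,0,0],[0,0,0],[0,0,0],[0,0,0],[0,0,0],[0,0,0],[0,0,0],[0,0,0]],"claw":[1,1,1,1,1,1,1,1]}'
```

```text
time: 26.1
tool_pos: [0.4888, -0.011, 0.0581]
ee_rot: [-3.14, -0.001, -1.084]
wrist_force: [-1.0, -0.1, 8.3]
width: 0.0002
time: 27.1
tool_pos: [0.4889, -0.011, 0.058]
ee_rot: [-3.139, -0.002, -1.084]
wrist_force: [-4.8, 0.5, 17.5]
width: 0.0006
```

Run:
```python
from h import *
s=save('wrist','w15');o=robot.get_obs();print(o['tool_pos'],o['wrist_force'],o['wrist_torque'])
c=load('w13')
a=cv2.resize(s['color'][225:355,265:395,::-1],(400,400),interpolation=cv2.INTER_CUBIC)
b=cv2.resize(c['color'][210:320,210:320,::-1],(400,400),interpolation=cv2.INTER_CUBIC)
cv2.imwrite('pics/c15.png',np.hstack([a,b]))
```

```text
[ 0.48891443 -0.01098559  0.05799631] [-4.25777052  0.79773421 17.45315195] [ 0.01757752  0.982629   -0.04581046]
```

View pics/c15.png

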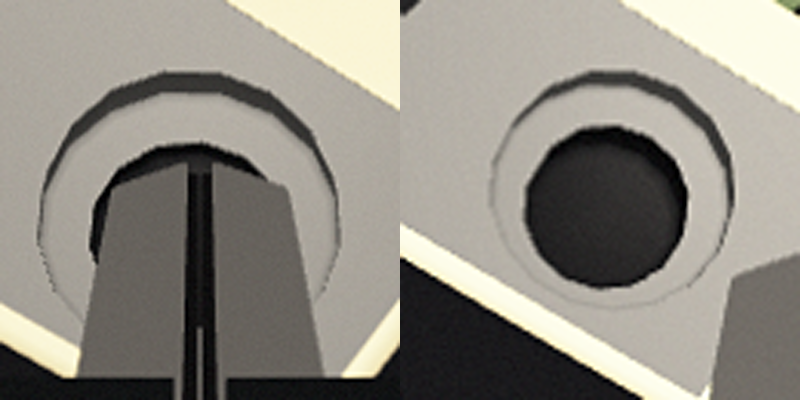

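```bash
python3 -m handwheel '{"delta_pos":[[0,0,-5],[0,0,-10],[0,0,-5],[10,1,0],[15,0,0],[0,0,0],[0,0,0],[0,0,0]],"rotation":[[0,0,0],[0,0,0],[0,0,0],[0,0,0],[0,0,0],[0,0,0],[0,0,0],[0,0,0]],"claw":[1,1,1,0.15,0.15,0.15,0.15,0.15]}'
python3 - <<'E'
from h import *
s=save('wrist','w16');o=robot.get_obs();print(o['tool_pos'],o['wrist_force'],o['width'])
E
```

```text
time: 28.15
tool_pos: [0.4985, -0.0333, 0.0743]
ee_rot: [3.141, 0.0, -1.084]
wrist_force: [-0.7, -0.4, 0.4]
width: 0.0398
[ 0.49858484 -0.033228    0.07436679] [0.67801941 0.26957339 0.87150784] 0.03998979977006522
```

View pics/w16.png

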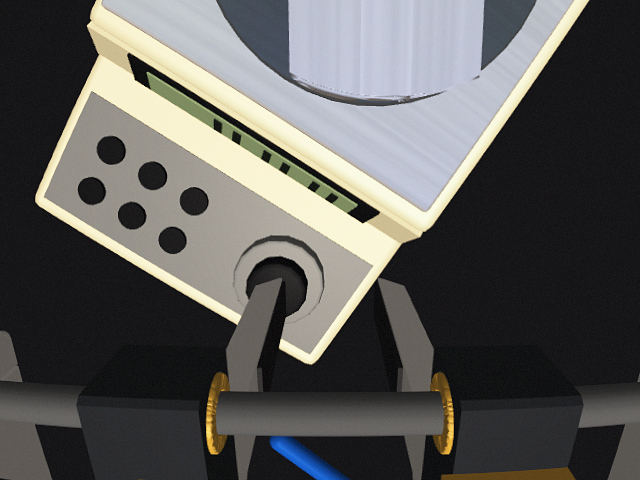

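Run:
```python
from h import *
s=load('w16')
o=robot.get_obs();p=o['tool_pos'];R=Rn.from_euler('xyz',[np.pi,0,-1.084])
for z,nm in((p[2],'tips'),(.06,'keytop')):
    q=np.array([p+R.apply([a/1000,b/1000,0]) for a,b in((-32.5,-8),(-20,-8),(-32.5,8),(-20,8),(-26.25,0))]);q[:,2]=z;print(nm,proj(s,q).round(0).tolist())
t=np.linspace(0,6.28,9)[:-1]
for r in (15,23):
  print(r,proj(s,np.c_[.4875+r/1000*np.cos(t),-.0105+r/1000*np.sin(t),0*t+.059]).round(0).tolist())
cv2.imwrite('pics/c16.png',cv2.resize(s['color'][225:335,220:340,::-1],None,fx=5,fy=5,interpolation=cv2.INTER_CUBIC))
```

```text
tips [[255.0, 284.0], [283.0, 284.0], [257.0, 316.0], [284.0, 316.0], [270.0, 300.0]]
keytop [[260.0, 272.0], [286.0, 273.0], [262.0, 303.0], [287.0, 303.0], [274.0, 288.0]]
15 [[290.0, 260.0], [266.0, 258.0], [248.0, 272.0], [247.0, 294.0], [263.0, 311.0], [286.0, 313.0], [304.0, 299.0], [306.0, 277.0]]
23 [[297.0, 246.0], [260.0, 242.0], [233.0, 265.0], [232.0, 298.0], [256.0, 323.0], [291.0, 327.0], [318.0, 306.0], [321.0, 273.0]]
```

View pics/c16.png

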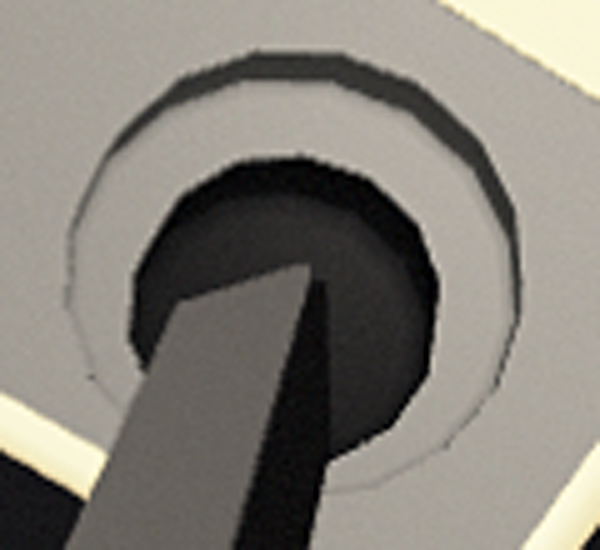

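```bash
python3 -m handwheel '{"delta_pos":[[1,-1,6],[0,0,5],[0,0,3],[0,0,1],[0,0,1],[0,0,1],[0,0,0],[0,0,0]],"rotation":[[0,0,0],[0,0,0],[0,0,0],[0,0,0],[0,0,0],[0,0,0],[0,0,0],[0,0,0]],"claw":[0.15,0.15,0.15,0.15,0.15,0.15,0.15,0.15]}'
python3 -m handwheel '{"delta_pos":[[0,0,1],[0,0,0.5],[0,0,0.5],[0,0,0.5],[0,0,0],[0,0,0],[0,0,0],[0,0,0]],"rotation":[[0,0,0],[0,0,0],[0,0,0],[0,0,0],[0,0,0],[0,0,0],[0,0,0],[0,0,0]],"claw":[0.15,0.15,0.15,0.15,0.15,0.15,0.15,0.15]}'
python3 - <<'E'
from h import *
s=save('wrist','w17');o=robot.get_obs();print(o['tool_pos'],o['wrist_force'],o['width'])
cv2.imwrite('pics/c17.png',cv2.resize(s['color'][205:335,190:430,::-1],None,fx=3.3,fy=3.3,interpolation=cv2.INTER_CUBIC))
E
```

```text
time: 29.2
tool_pos: [0.5002, -0.0337, 0.0582]
ee_rot: [-3.141, 0.0, -1.084]
wrist_force: [-2.5, 1.3, 6.6]
width: 0.0398
time: 30.2
tool_pos: [0.5003, -0.0337, 0.0579]
ee_rot: [-3.141, -0.0, -1.084]
wrist_force: [-6.2, 1.1, 15.1]
width: 0.04
[ 0.50036159 -0.0337334   0.05791652] [-5.60473818  1.15265657 16.05440452] 0.04008947559482496
```

View pics/c17.png

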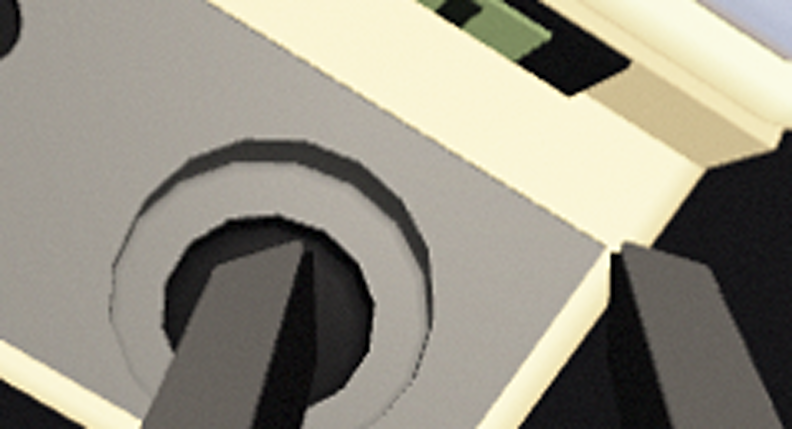

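Run:
```python
from h import *
def enh(f,x,y,w):
    c=load(f)['color'][y:y+w,x:x+w,::-1].astype(float)
    c=np.clip((c-10)*4,0,255).astype(np.uint8)
    return cv2.resize(c,(400,400),interpolation=cv2.INTER_CUBIC)
cv2.imwrite('pics/c18.png',np.hstack([enh('w16',235,250,75),enh('w17',235,262,75)]))
```

```text
(no output)
```

View pics/c18.png

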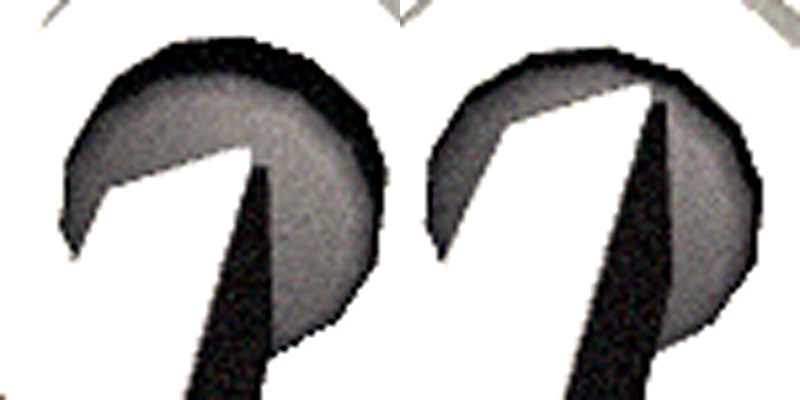

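```bash
python3 -m handwheel '{"delta_pos":[[0,0,-2],[0,0,-2],[0,0,-0.5],[0,0,-0.5],[0,0,0],[0,0,0],[0,0,0],[0,0,0]],"rotation":[[0,0,0],[0,0,0],[0,0,0],[0,0,0],[0,0,0],[0,0,0],[0,0,0],[0,0,0]],"claw":[0.15,0.15,0.15,0.15,0.15,0.15,0.15,0.15]}'
python3 -c "
from h import *
for i in range(4): robot.snapshot('top'); o=robot.get_obs(); print(o['tool_pos'][2],o['wrist_force'])"
python3 -m handwheel '{"delta_pos":[[0,0,-1],[0,0,-1],[0,0,0],[0,0,0],[0,0,0],[0,0,0],[0,0,0],[0,0,0]],"rotation":[[0,0,0],[0,0,0],[0,0,0],[0,0,0],[0,0,0],[0,0,0],[0,0,0],[0,0,0]],"claw":[0.15,0.15,0.15,0.15,0.15,0.15,0.15,0.15]}'
python3 -c "
from h import *
for i in range(4): robot.snapshot('top'); o=robot.get_obs(); print(o['tool_pos'][2],o['wrist_force'])"
python3 -m handwheel '{"delta_pos":[[0,0,-1],[0,0,-1],[0,0,0],[0,0,0],[0,0,0],[0,0,0],[0,0,0],[0,0,0]],"rotation":[[0,0,0],[0,0,0],[0,0,0],[0,0,0],[0,0,0],[0,0,0],[0,0,0],[0,0,0]],"claw":[0.15,0.15,0.15,0.15,0.15,0.15,0.15,0.15]}'
```

```text
time: 31.25
tool_pos: [0.5001, -0.0337, 0.0599]
ee_rot: [-3.141, 0.0, -1.084]
wrist_force: [-1.8, 1.7, 3.7]
width: 0.0397
0.05996114022585039 [-0.50347445  1.99144998  3.42920143]
0.059951035515034126 [-0.67233048  1.85137779  4.25586546]
0.059986260159589945 [-0.67822819  0.26726428  3.62522631]
0.05997815454189294 [-0.81226283  1.5911927   3.76777292]
time: 32.45
tool_pos: [0.5001, -0.0338, 0.0619]
ee_rot: [-3.142, 0.0, -1.084]
wrist_force: [-0.7, 1.6, 3.1]
width: 0.0403
0.061959203107469336 [-0.6176665   1.71067637  2.04780152]
0.061956848295679455 [-0.04681684  2.11515446  2.72410736]
0.061950979182278015 [0.07564027 2.50461581 2.54244472]
0.06198132590966621 [-0.75854624  2.59387488  2.25820737]
time: 33.65
tool_pos: [0.5001, -0.034, 0.064]
ee_rot: [3.141, -0.0, -1.084]
wrist_force: [-0.4, -0.6, 0.7]
width: 0.0403
```

```bash
python3 -m handwheel '{"delta_pos":[[0,0,-10],[0,0,-25],[0,15,-30],[0,30,-30],[0,40,-30],[0,40,-10],[0,15,0],[0,0,0]],"rotation":[[0,0,0],[0,0,0],[0,0,0],[0,0,0],[0,0,0],[0,0,0],[0,0,0],[0,0,0]],"claw":[0.15,0.15,0.15,0.15,0.15,0.15,0.15,0.15]}'
python3 - <<'E'
from h import *
s=save('top','t20');c=save('scene','s20');w=save('wrist','w20');o=robot.get_obs();print(o['tool_pos'],o['wrist_force'],o['qvel'].round(3))
e=np.zeros((600,800,3),np.uint8);e[:,:440]=cv2.resize(s['color'][110:260,265:375,::-1],None,fx=4,fy=4,interpolation=cv2.INTER_CUBIC)
e[:300,445:795]=cv2.resize(c['color'][220:310,315:420,::-1],(350,300),interpolation=cv2.INTER_CUBIC)
e[300:562,445:795]=cv2.resize(w['color'][:,:,::-1],(350,262))
cv2.imwrite('pics/c20.png',e)
T=lambda x,y:(265+x/4-.4,110+y/4-.4)
cv2.imwrite('pics/t20b.png',s['color'][:,:,::-1])
E
```

```text
time: 34.65
tool_pos: [0.3761, -0.0994, 0.1988]
ee_rot: [-3.141, 0.0, -1.085]
wrist_force: [0.4, -0.0, -1.2]
width: 0.0399
[ 0.3767342  -0.09880839  0.19810558] [0.71738633 0.7240357  0.50288154] [ 0.008  0.006 -0.003 -0.001  0.002 -0.002]
```

View pics/c20.png

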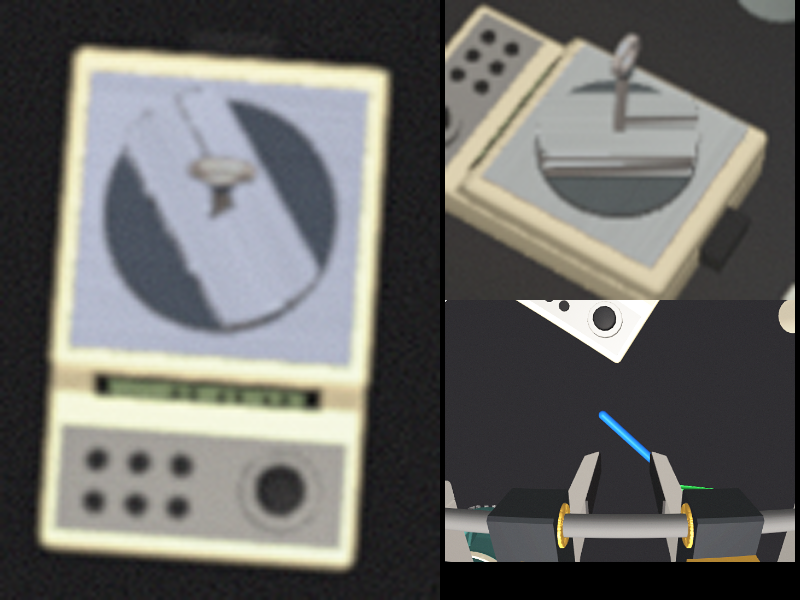

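View pics/t20.png

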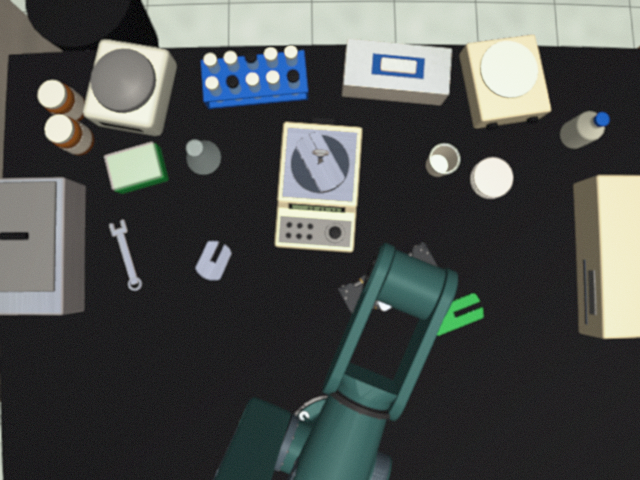

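View pics/w20.png

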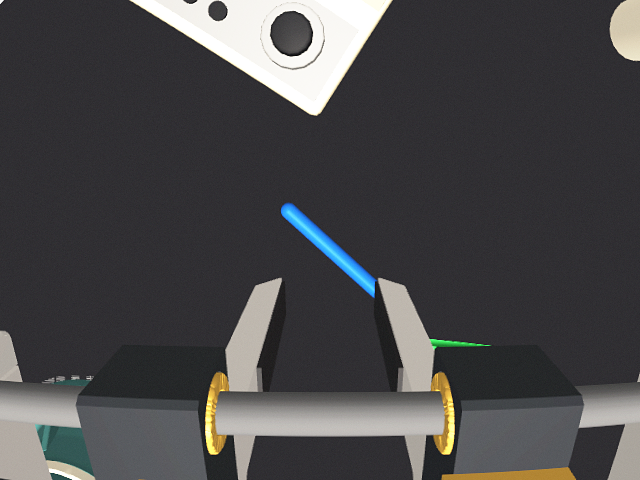

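```bash
python3 -c "
from h import *
print(robot.close_job()); print(robot.get_obs()['time'])"
```

```text
the job is handed in; nothing more can be done
None
the job is handed in; nothing more can be done
```

The larger steel disc is home on the stem, on top of the lower disc with its slot facing the opposite way. The record key has been pressed, and I handed the job in at about 35 s. `close_job()` gave no verdict.

**What I did**
- I gripped the disc by its flats and brought it in from the side 10 mm above the lower disc. I set it down with the stem part-way into the slot and let go.
- I pushed it home with the shut fingers at 5–7 N. At the end of the slot it stopped moving and the force rose to about 12 N.
- I pressed the key, backed clear and handed in.

**Last checks**
- **Big disc:** its rear edge measured 65.3 mm from the stem axis, against 65 mm expected. The wrist picture taken before the key press shows the stem at the slot's end, and it looked the same in the overhead view after the press.
- **Lower disc:** its end lined up with the upper one to within about 1 mm.
- **Key:** it moved about 6 mm against its spring, from 0.064 to a hard stop at 0.058 m, with force falling from about 5 N to 0 on release. The pictures show its side sinking when pressed and the key standing up again at the end.
- **Bystanders:** the small disc, the bystanders I could see and the green look-alike appear unmoved in the last overhead picture. The marker was hidden by the arm there; the wrist picture shows it, but I did not measure it.

**What disagreed**
- **Key height:** it measured 64 mm at rest, not the stated 60 mm. Because of that I took the first press, made with both fingers, for a stop on the collar and pressed again with one finger. Both presses reached the stop, and I did not resolve the 4 mm difference.
- **Disc height:** the early two-view height readings of the big disc's corners scattered widely, from about -10 to 35 mm. I relied on its length and width matching 130 x 60 mm at the stated 15 mm height instead.

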